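# Change the cast on the surveying table

## Robot

A 6-joint arm with a two-finger parallel gripper is mounted at the origin on a cart in front of the work surface, level with it; the furniture and walls round the work are solid. World frame = base frame: x ahead of the robot, y to its left, z up, the work surface at z = 0. Lengths are in m, angles in rad, forces in N, time in s.
With the tool pointing down it reaches from about 0.25 to 0.775 m from the base axis. Payload 8.9 kg.
Tool frame: the origin (TCP) lies midway between the tips of the shut fingers; the grasp point (between the pads) lies 19 mm behind it; z points along the fingers, y is the line along which they close (so a half turn about z gives the same grasp; the last joint's range is limited). The gripper opens to 85 mm and grips with 20 to 120 N. Pads are 22 mm wide; open, the fingers measure 114 mm over their backs; the gripper's body (76 mm by 85 mm) begins 54 mm behind the grasp point. The pads swing forward as they close: fully open they stand 13 mm farther back than shut.
Start: joints at [1.126, 0.291, -0.153, 1.127, 0, 1.431], TCP at [0.158, 0.501, 0.231] pointing down, gripper open.
Joint ranges: [-2.52, 2.52], [-0.91, 1.74], [-1.3, 1.37], [-1.96, 2.02], [-1.52, 1.47], [-3.14, 3.14]. Speed limits (rad/s): [2.22, 2.22, 2.79, 3.14, 3.14, 3.14].

## Interface

Orientations are given as [roll, pitch, yaw] about the fixed x, y, z axes, in that order (R = Rz(yaw) Ry(pitch) Rx(roll)).
In Python, from cell import * gives the robot as it stands. The module is installed in compiled form; this text tells all that it offers. Calls block until the motion is done:
- movep(position, orientation): joint-space move of the TCP to a pose.
- movel(position, rotation=None, velocity=0.15): straight line of the TCP; rotation=None keeps the orientation; velocity is the mean speed in m/s.
- movej(angles): joint-space move.
- release() and gripper_close(): open the fingers fully, or close them until they stop; the grip force is fixed at half the most.
- hold(seconds).
- ik(position, orientation): joint angles nearest the present ones, or None.
- observe(): the state.
- grab_frame(name): name is "side" or "top" or "wrist"; returns a dict with "img" (420x560x3 uint8, red, green, blue), "mtx" (3x3 intrinsics, pixels), "world_to_cam" (4x4, takes a point from world to camera coordinates). Camera axes: x right, y down, z forward; pixel columns grow to the right and rows downward; lengths in m; the calibration is good to about 2 mm. A picture is of the moment at which its call begins. There is no depth.
A pose or a line that the arm cannot do raises MotionError and nothing moves.
- job_done(): hands the job in; it is judged then, once.
The state is a dict: "clock": time; "joint_pos": joint angles; "qd": joint speeds; "effort": joint torques, N m; "tool_pos": TCP position; "eef_rot": TCP orientation; "contact_force": force on the tool from outside, world axes, zero at the start; "moment": the same for the moment, N m; "opening": finger opening in m; "grip_force": force on a finger pad.
Only numpy, scipy, OpenCV 4.12 (cv2) and the standard library are available. Lean on these libraries where they do the work, as an engineer would, in place of code of your own. Each camera call takes 0.05 s, during which the arm holds its last target. There are 200 camera calls.

## Task

The tan cast on the surveying table is finished and the blue cast is next: park the red-lidded jar and the brown bottle that box in the blue cast on the steel tray, then take the blue cast out of the caddy, put the tan cast into the caddy's middle nest in its place, and seat the blue cast flat on the surveying table between the brass jaws, each lying along the same line as the one before it. Finally put the jar and the bottle back upright in the caddy, each at the end where it stood before. Do not tip the jar or the bottle, and leave the pink denture, the pale blue dish and the white dropper bottle where they are.

Things in the scene. Friction and masses are not known exactly. Their poses are not given: they have to be found in the camera images.
- red_jar: White screw-lid jar with a red lid, upright, 85 g: body 48 mm in diameter, 58 mm high, the red lid 40 mm in diameter. Grip the straight body at 28 to 42 mm height, above the caddy's walls; the sloping shoulder and lid above are slippery to grip. Origin: centre of its underside, z up. Starts in one end of the caddy.
- brown_bottle: Brown bottle with a narrow black cap, upright, 75 g: body 42 mm in diameter up to about 60 mm height, total height 82 mm. Grip the body at 30 to 58 mm height. Origin: centre of its underside, z up. Starts in the other end of the caddy.
- blue_cast: Blue stone dental cast, 58 (x) x 67 (y) x 33 (z) mm, 140 g. Grip it across x by its base, which is solid to 13 mm height (the teeth above are not to be gripped). Origin: centre of its underside, z up. Starts in the caddy's middle nest, boxed in on its two x sides by the jar and the bottle, its x axis along the caddy's x axis.
- tan_cast: Tan stone dental cast, 62 (x) x 71 (y) x 35 (z) mm, 160 g. Grip it across x by its base, which is solid to 14 mm height. Origin: centre of its underside, z up. Starts on the surveying table with its x axis along the table's x axis.
- caddy: Fixed grey open caddy, 206 (x) x 105 (y) mm, walls 24 high, floor 4 thick. Origin: centre of underside, x along its length. Middle nest: 38 mm either way in x, 93 wide in y; a cast lies with x along the caddy's x, either way round. Beyond it at each end a 58 wide stand, out to 97 mm in x: a jar's place is 69 mm from the middle. No partitions: an emptied end is finger room beside the cast.
- tray: Fixed flat steel tray, 220 (x) x 140 (y) mm, floor 2 mm thick, rim 7 mm high and 3 mm thick. Origin: centre of its underside. Empty at the start: the parking place, with room for jar, bottle and one cast.
- survey_table: Fixed surveying table: dark round foot, aluminium platform 110 mm in diameter, its level top 46 mm above the origin (centre of underside). Fixed brass jaws 10 mm high: two at the +y edge, one at -y with a screw out to 82 mm from the middle; faces 43.5 mm from the middle. A cast sits centred between them, its x along the table's x, either way round; the x sides are free for fingers.
- denture: Bystander: pink denture with white teeth, 54 x 67 x 16 mm, on the worktop. Origin: centre of its underside.
- dish: Bystander: small pale blue waisted glass dish, 33 mm in diameter, 23 mm high, on the worktop. Origin: centre of its underside.
- dropper: Bystander: small white dropper bottle, 27 mm in diameter, 28 mm high, on the worktop. Origin: centre of its underside.

How it is judged:
On the way, in this order (a step that is already met when the one before it is completed fails the run):
1. jar and bottle both stand upright on the tray, the blue cast still in the caddy (x of red_jar in the frame of tray between -0.1 and 0.1 m and y of red_jar in the frame of tray between -0.06 and 0.06 m and z of red_jar in the frame of tray between -0.002 and 0.008 m and angle between each of red_jar, brown_bottle's own z axis and vertical below 0.15 rad and x of brown_bottle in the frame of tray between -0.1 and 0.1 m and y of brown_bottle in the frame of tray between -0.06 and 0.06 m and z of brown_bottle in the frame of tray between -0.002 and 0.008 m and distance of blue_cast from where it was at the start of the episode below 0.03 m), for 0.2 s.
2. the casts are exchanged, jar and bottle still on the tray: the tan cast flat in the caddy's middle nest, the blue cast flat on the surveying table between the jaws (x of tan_cast in the frame of caddy between -0.012 and 0.012 m and y of tan_cast in the frame of caddy between -0.012 and 0.012 m and z of tan_cast in the frame of caddy between 0 and 0.009 m and angle between the x axis of tan_cast and the x axis of caddy, either way round below 0.25 rad and angle between each of tan_cast, blue_cast's own z axis and vertical below 0.12 rad and x of blue_cast in the frame of survey_table between -0.012 and 0.012 m and y of blue_cast in the frame of survey_table between -0.012 and 0.012 m and z of blue_cast in the frame of survey_table between 0.042 and 0.051 m and angle between the x axis of blue_cast and the x axis of survey_table, either way round below 0.25 rad and x of red_jar in the frame of tray between -0.1 and 0.1 m and y of red_jar in the frame of tray between -0.06 and 0.06 m and z of red_jar in the frame of tray between -0.002 and 0.008 m and angle between each of red_jar, brown_bottle's own z axis and vertical below 0.15 rad and x of brown_bottle in the frame of tray between -0.1 and 0.1 m and y of brown_bottle in the frame of tray between -0.06 and 0.06 m and z of brown_bottle in the frame of tray between -0.002 and 0.008 m), for 0.2 s.
At the end, for the whole second after the job is handed in: Blue cast flat on the surveying table, tan cast flat in the caddy's nest, each within 12 mm of the middle in x and y and 0.25 rad of that body's x axis; jar and bottle upright (0.1 rad) within 18 mm of where each stood at the start; all at rest (x of blue_cast in the frame of survey_table between -0.012 and 0.012 m and y of blue_cast in the frame of survey_table between -0.012 and 0.012 m and z of blue_cast in the frame of survey_table between 0.042 and 0.051 m and angle between the x axis of blue_cast and the x axis of survey_table, either way round below 0.25 rad and angle between each of blue_cast, tan_cast's own z axis and vertical below 0.12 rad and x of tan_cast in the frame of caddy between -0.012 and 0.012 m and y of tan_cast in the frame of caddy between -0.012 and 0.012 m and z of tan_cast in the frame of caddy between 0 and 0.009 m and angle between the x axis of tan_cast and the x axis of caddy, either way round below 0.25 rad and distance of each of red_jar, brown_bottle from where it was at the start of the episode below 0.018 m and angle between each of red_jar, brown_bottle's own z axis and vertical below 0.1 rad and linear speed of each of red_jar, brown_bottle, blue_cast, tan_cast below 0.02 m/s); the robot touches nothing.
It fails at once if the jar or the bottle is tipped over (0.5 rad) (angle between any of red_jar, brown_bottle's own z axis and vertical above 0.5 rad).
It fails at once if a bystander is displaced by more than 20 mm (distance of any of denture, dish, dropper from where it was at the start of the episode above 0.02 m).
It also fails if it takes over 144 s, if anything falls off the work surface, if the arm or the gripper's body presses on something with over 40 N, if the wrist force passes 120 N, or if a joint passes its speed limit or range.

## Working session

There is one attempt and no reset: what is moved stays moved. The work goes in short steps, each a Python script; the robot and the scene stay as the last script left them, time stands still between calls to the robot, and variables do not carry over. Pictures are saved under pics/ and viewed, at most 14 in all, crops included, and the job is handed in when it is done.

```bash
mkdir -p pics; python3 - <<'E'
from cell import *
import cv2,numpy as np
for n in ("top","side"):
    f=grab_frame(n); cv2.imwrite(f"pics/{n}0.png",cv2.resize(f["img"][:,:,::-1],None,fx=1.42,fy=1.42,interpolation=cv2.INTER_CUBIC))
    np.savez(f"pics/{n}0.npz",**f); print(n,f["mtx"].tolist(),np.round(f["world_to_cam"],3).tolist())
print(observe())
E
```

```text
top [[478.25470687236077, 0.0, 277.03493901578867], [0.0, 478.25470687236077, 210.36608520115524], [0.0, 0.0, 1.0]] [[0.015, -1.0, 0.014, 0.064], [-0.981, -0.018, -0.192, 0.581], [0.192, -0.011, -0.981, 1.017], [0.0, 0.0, 0.0, 1.0]]
side [[429.2102744300867, 0.0, 279.33745719959995], [0.0, 429.2102744300867, 207.66385525807024], [0.0, 0.0, 1.0]] [[0.992, -0.126, -0.023, -0.56], [-0.067, -0.357, -0.932, 0.104], [0.109, 0.926, -0.363, 0.785], [0.0, 0.0, 0.0, 1.0]]
{'clock': 0.1, 'joint_pos': array([ 1.12569388e+00,  2.91197673e-01, -1.54040967e-01,  1.12671052e+00,
        2.86979537e-05,  1.43151759e+00]), 'qd': array([-0.00015127, -0.00211782,  0.00161905,  0.00098434,  0.00024946,
        0.0023708 ]), 'effort': array([ 1.54703717e-03, -5.37975812e+01,  3.31918681e+01,  9.31647490e-03,
       -1.38969281e-04,  1.08999512e-05]), 'tool_pos': array([0.15787358, 0.50029157, 0.23080708]), 'eef_rot': array([-3.14045497e+00, -1.88466375e-04,  2.83576882e+00]), 'contact_force': array([ 0.30414626,  0.63676261, -0.04683278]), 'moment': array([ 0.03923326, -0.00569558,  0.03229753]), 'grip_force': 0.0, 'opening': 0.08511436310678984}
```

View pics/top0.png

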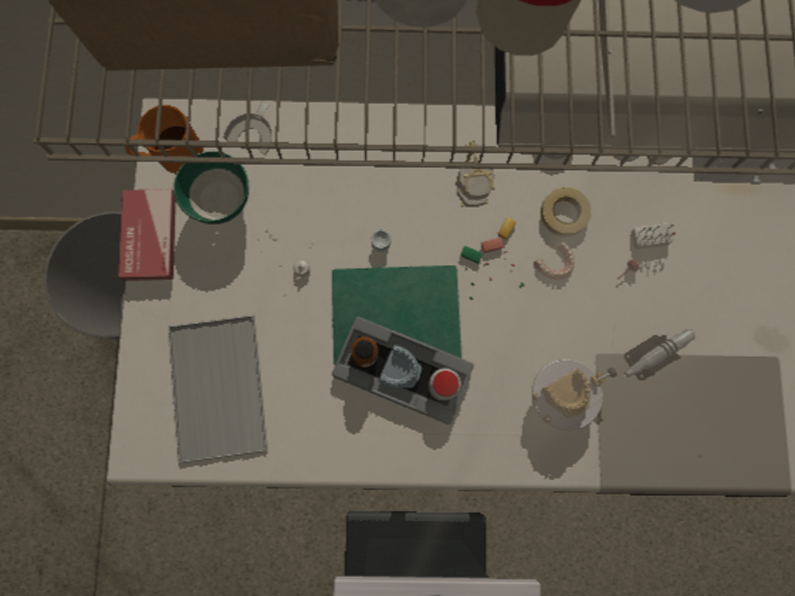

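View pics/side0.png

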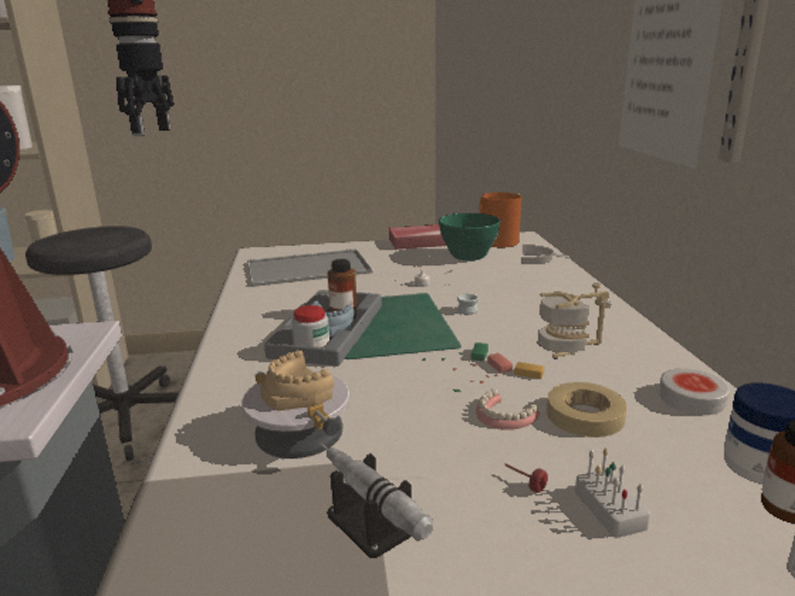

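The top view shows, in 1.42x pixels, the caddy near (402,368) with the bottle at its left end and the jar at (445,383), the tray at (218,390) and the table at (568,395). The side view agrees. I'll get coarse positions first, then take wrist close-ups.

```bash
cat > h.py <<'E'
import numpy as np, cv2
def p2w(f,u,v,z):
    R,t=f["world_to_cam"][:3,:3],f["world_to_cam"][:3,3]
    d=R.T@np.linalg.inv(f["mtx"])@[u,v,1]; c=-R.T@t
    return c+d*(z-c[2])/d[2]
def w2p(f,p):
    q=f["mtx"]@(f["world_to_cam"]@[*p,1])[:3]; return q[:2]/q[2]
E
python3 - <<'E'
from h import *; from cell import *
f=np.load("pics/top0.npz")
for n,u,v,z in [("caddy",402,368,.024),("bottle",364,350,.082),("jar",445,383,.058),("table",568,395,.046),("tan",568,392,.07),("screw",612,372,.05),
 ("trayTL",171,328,.007),("trayTR",254,318,.007),("trayBR",266,452,.007),("trayBL",179,462,.007),
 ("cTL",358,320,.024),("cTR",472,368,.024),("cBR",448,420,.024),("cBL",334,368,.024),("dish",381,240,.023),("drop",302,268,.028),("dent",556,262,.016)]:
    print(n,np.round(p2w(f,u/1.42,v/1.42,z),4))
for p in ([.33,.03,.3],[.27,-.24,.3]):
  for r in ([np.pi,0,0],[np.pi,0,np.pi/2],[np.pi,0,-np.pi/2]): 
    q=ik(p,r); print(p,r[2],None if q is None else np.round(q,2))
fw=grab_frame("wrist"); R=fw["world_to_cam"]; print(np.round(-R[:3,:3].T@R[:3,3],3),np.round(R,3).tolist())
E
```

```text
caddy [0.4738 0.0577 0.024 ]
bottle [0.4948 0.1172 0.082 ]
jar [ 0.4486 -0.008   0.058 ]
table [ 0.434  -0.2009  0.046 ]
tan [ 0.4372 -0.1946  0.07  ]
screw [ 0.4705 -0.27    0.05  ]
trayTL [0.5344 0.435  0.007 ]
trayTR [0.5532 0.3009 0.007 ]
trayBR [0.3393 0.2703 0.007 ]
trayBL [0.322  0.4059 0.007 ]
cTL [0.5501 0.1298 0.024 ]
cTR [ 0.4756 -0.0543  0.024 ]
cBR [ 0.3932 -0.0158  0.024 ]
cBL [0.472  0.1661 0.024 ]
dish [0.6852 0.0951 0.023 ]
drop [0.6339 0.2231 0.028 ]
dent [ 0.6549 -0.1965  0.016 ]
[0.33, 0.03, 0.3] 0 [-0.13 -0.12 -0.43  1.26  0.    3.01]
[0.33, 0.03, 0.3] 1.5707963267948966 [-0.13 -0.12 -0.43  1.26  0.    1.44]
[0.33, 0.03, 0.3] -1.5707963267948966 [-0.13 -0.12 -0.43  1.26  0.   -1.7 ]
[0.27, -0.24, 0.3] 0 [-0.93 -0.06 -0.38  1.25  0.    2.21]
[0.27, -0.24, 0.3] 1.5707963267948966 [-0.93 -0.06 -0.38  1.25  0.    0.64]
[0.27, -0.24, 0.3] -1.5707963267948966 [-0.93 -0.06 -0.38  1.25  0.   -2.5 ]
[0.09  0.522 0.374] [[0.301, 0.954, 0.001, -0.525], [0.916, -0.289, 0.277, -0.036], [0.265, -0.083, -0.961, 0.379], [0.0, 0.0, 0.0, 1.0]]
```

```bash
python3 - <<'E'
from h import *; from cell import *
def view(n,c,psi):
    movep([c[0]+.044*np.cos(psi),c[1]+.044*np.sin(psi),.27],[np.pi,0,psi]); hold(.2)
    f=grab_frame("wrist"); np.savez(f"pics/{n}.npz",**f)
    cv2.imwrite(f"pics/{n}.png",cv2.resize(f["img"][:,:,::-1],None,fx=1.42,fy=1.42,interpolation=cv2.INTER_CUBIC))
    print(f["mtx"][0],observe()["clock"],np.round(observe()["joint_pos"],2))
view("wt",(.434,-.20),2.058-np.pi)
view("wc",(.473,.056),1.175)
E
```

```text
[377.76814185   0.         281.45433707] 3.825 [-0.63  0.25 -0.11  1.21  0.   -2.68]
[377.76814185   0.         281.45433707] 7.9667 [ 0.05  0.22 -0.14  1.21 -0.    2.01]
```

View pics/wt.png

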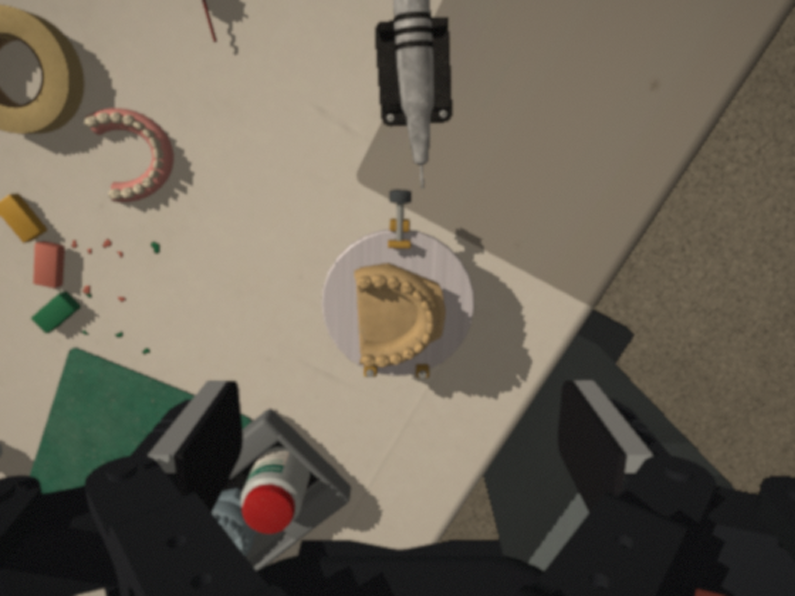

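View pics/wc.png

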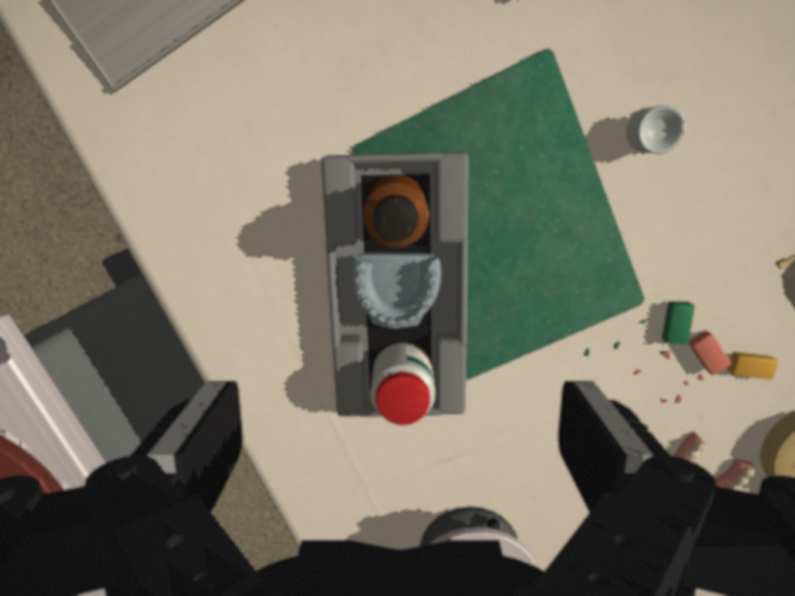

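```bash
python3 - <<'E'
from h import *
fc=np.load("pics/wc.npz"); ft=np.load("pics/wt.npz"); f0=np.load("pics/top0.npz")
P=lambda f,u,v,z: p2w(f,u/1.42,v/1.42,z)
C=[P(fc,*p,.024) for p in ((325,156),(468,154),(465,413),(338,415))]
c=np.mean(C,0); ax=(C[0]+C[1]-C[2]-C[3]); a=np.arctan2(ax[1],ax[0]); print("caddy",c,a,[np.round(q,4).tolist() for q in C])
# edges length
print([np.linalg.norm(C[i]-C[(i+1)%4]).round(4) for i in range(4)])
loc=lambda p,c,a:(np.array([[np.cos(a),np.sin(a)],[-np.sin(a),np.cos(a)]])@(p-c)[:2]*1000).round(1)
for n,u,v,z in (("jar",403,398,.062),("bottle",396,215,.086),("castbackL",357,255,.02),("castbackR",440,255,.02),("castfront",397,327,.025),("castleft",358,285,.025),("castright",438,285,.025)):
    p=P(fc,u,v,z); print(n,p.round(4),loc(p,c,a))
for n,u,v in (("jar",445,383),("bottle",365,350)):
    p=P(f0,u,v,.062 if n=="jar" else .086); print("top",n,p.round(4))
# table: platform ellipse extents, jaws
t=(P(ft,323,300,.046)+P(ft,473,300,.046))/2; t2=(P(ft,398,227,.046)+P(ft,398,375,.046))/2
print("table",t,t2)
s=P(ft,400,192,.051); 
jm=P(ft,400,246,.056); jl=P(ft,371,366,.056); jr=P(ft,422,366,.056)
y=(jl+jr)/2-jm; print("jaws mid",(jl+jr)/2/2+jm/2,"yaxis",np.arctan2(y[1],y[0]),np.linalg.norm(y), "jj",np.arctan2(*(jl-jr)[1::-1]))
print("screw",s)
T=(t+t2)/2;at=np.arctan2(y[1],y[0])-np.pi/2
for n,u,v,z in (("L",358,310,.055),("R",442,310,.055),("top",398,264,.06),("bot",375,370,.06)): 
    p=P(ft,u,v,z); print("tan",n,p.round(4),loc(p,T,at))
E
```

```text
caddy [0.47333071 0.0588514  0.024     ] 1.193584614539187 [[0.464, 0.1717, 0.024], [0.5573, 0.1342, 0.024], [0.4837, -0.0542, 0.024], [0.3884, -0.0163, 0.024]]
[np.float64(0.1006), np.float64(0.2023), np.float64(0.1025), np.float64(0.2026)]
jar [ 0.4498 -0.0046  0.062 ] [-67.7  -1.5]
bottle [0.4976 0.1218 0.086 ] [67.4  0.7]
castbackL [0.4553 0.0975 0.02  ] [29.3 31. ]
castbackR [0.5126 0.0736 0.02  ] [ 28.1 -31.1]
castfront [0.4616 0.035  0.025 ] [-26.5   2.1]
castleft [0.4475 0.077  0.025 ] [ 7.4 30.7]
castright [0.5028 0.0539 0.025 ] [  6.3 -29.3]
top jar [ 0.4484 -0.0077  0.062 ]
top bottle [0.4943 0.1155 0.086 ]
table [ 0.43653104 -0.20128338  0.046     ] [ 0.43512912 -0.19867137  0.046     ]
jaws mid [ 0.43505218 -0.19892124  0.056     ] yaxis 2.0300851561053896 0.08793669732460356 jj 0.48879774960877675
screw [ 0.47122842 -0.26974572  0.051     ]
tan L [ 0.4591 -0.1841  0.055 ] [27.9  3.9]
tan R [ 0.4071 -0.2117  0.055 ] [-31.    2.2]
tan top [ 0.4503 -0.2275  0.06  ] [  0.8 -31.1]
tan bot [ 0.4285 -0.1511  0.06  ] [15.1 47. ]
```

```bash
python3 - <<'E'
from h import *
a=np.load("pics/wc.npz")["img"][100:300,220:345,::-1]; b=np.load("pics/wt.npz")["img"][125:270,220:345,::-1]
A=cv2.resize(a,None,fx=3,fy=3,interpolation=2);B=cv2.resize(b,None,fx=3,fy=3,interpolation=2)
B=cv2.copyMakeBorder(B,0,600-B.shape[0],0,0,0)
cv2.imwrite("pics/crop.png",np.hstack([A,B]))
E
```

```text
(no output)
```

View pics/crop.png

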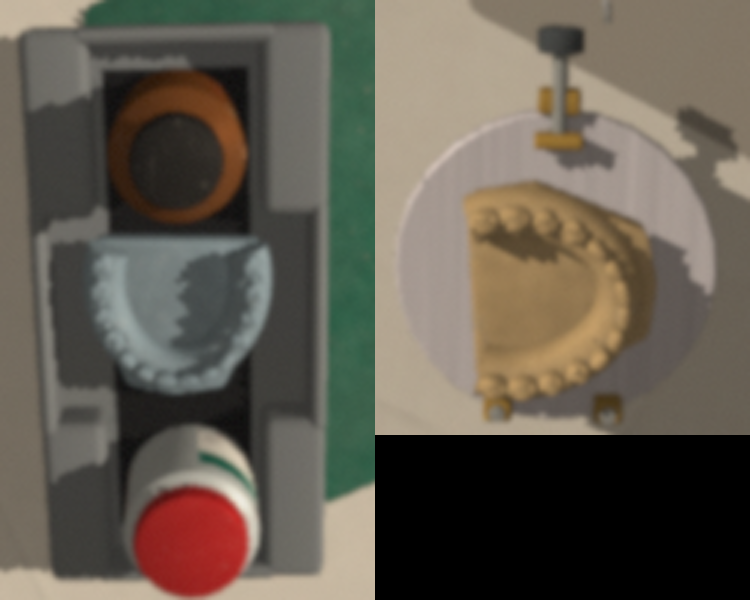

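```bash
cat >> h.py <<'E'
from cell import *
CAD,CA=np.array([.4735,.0585]),1.187
TAB,TA=np.array([.4353,-.1993]),.474
TRAY,RA=np.array([.437,.353]),.138
def at(c,a,x,y): return c+np.array([[np.cos(a),-np.sin(a)],[np.sin(a),np.cos(a)]])@[x,y]
def st(m):
    o=observe(); print(m,"t%.1f"%o["clock"],"pos",o["tool_pos"].round(4),"F",o["contact_force"].round(1),"open %.4f"%o["opening"],"grip %.1f"%o["grip_force"])
def go(p,psi,z=.17): movep([*p,z],[np.pi,0,psi])
def down(p,z,psi,v=.12,slow=.03):
    R=[np.pi,0,psi]; movel([*p,z+slow],R,.2); movel([*p,z],R,v*.5)
def pick(p,z,psi,m="",up=.17):
    go(p,psi,up); down(p,z,psi); st(m+" down"); gripper_close(); st(m+" closed"); movel([*p,z+.03],None,.1); movel([*p,up],None,.25); st(m+" up")
def place(p,z,psi,m="",up=.17):
    go(p,psi,up); down(p,z,psi,.08); st(m+" placed"); release(); movel([*p,z+.04],None,.12); movel([*p,up],None,.3); st(m+" off")
E
python3 - <<'E'
from h import *
jar=at(CAD,CA,-69,0) if 0 else at(CAD,CA,-.068,-.001)
pick(jar,.023,CA,"jar")
place(at(TRAY,RA,-.05,0),.022,CA,"jar")
E
```

```text
jar down t10.0 pos [ 0.4489 -0.0049  0.0229] F [-0.  -0.6  0.3] open 0.0856 grip 0.0
jar closed t10.5 pos [ 0.4492 -0.005   0.0236] F [-1.3 -0.   8.7] open 0.0459 grip 60.4
jar up t11.5 pos [ 0.4486 -0.0049  0.1692] F [-0.7  0.4 -1.4] open 0.0458 grip 61.5
jar placed t14.5 pos [0.3875 0.3461 0.0219] F [ 0.2 -0.5  0.6] open 0.0459 grip 61.4
jar off t16.0 pos [0.3875 0.3461 0.1698] F [-0.3 -0.5 -0.5] open 0.0857 grip 0.0
```

```bash
python3 - <<'E'
from h import *
b=at(CAD,CA,.068,.0007)
pick(b,.029,CA,"bot",up=.2)
place(at(TRAY,RA,.05,0),.028,CA,"bot",up=.2)
go(at(CAD,CA,.0+.02,0),CA+np.pi/2,.2)
a=grab_frame("side")["img"][120:270,140:300,::-1]; t=grab_frame("top"); np.savez("pics/top1.npz",**t); t=t["img"][210:340,110:340,::-1]
A=cv2.resize(a,(400,375),interpolation=2);B=cv2.resize(t,(400,226),interpolation=2)
cv2.imwrite("pics/s1.png",np.vstack([A,B])[:600]); st("")
E
```

```text
bot down t18.5 pos [0.4982 0.1218 0.0289] F [-0.6 -0.3 -0. ] open 0.0851 grip 0.0
bot closed t19.0 pos [0.4985 0.1219 0.0295] F [-1.1  0.3  5.6] open 0.0404 grip 60.2
bot up t20.1 pos [0.4976 0.1217 0.1985] F [-0.1 -0.3 -0.9] open 0.0406 grip 60.4
bot placed t22.8 pos [0.4866 0.3599 0.0279] F [ 0.7  0.1 -0.1] open 0.0404 grip 60.4
bot off t24.4 pos [0.4863 0.3598 0.1995] F [0.6 0.5 0.3] open 0.0856 grip 0.0
 t26.3 pos [0.481  0.0774 0.1998] F [-0.5  0.4  0.6] open 0.0855 grip 0.0
```

View pics/s1.png

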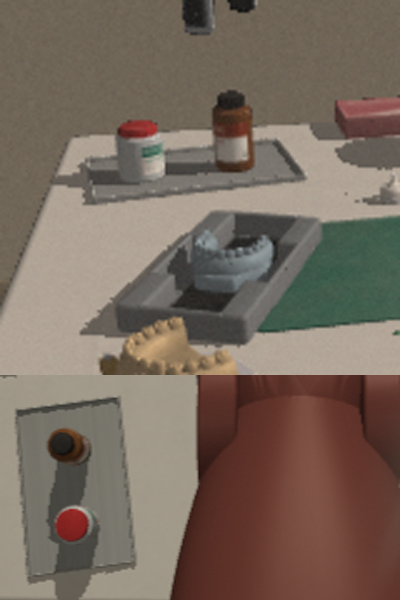

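```bash
python3 - <<'E'
from h import *
psi=CA+np.pi/2
pick(at(CAD,CA,.001,0),.002,psi,"blue")
place([.39,.18],-.001,psi,"blue")
a=grab_frame("side")["img"][150:300,140:300,::-1]
psi=TA+np.pi/2
go(at(TAB,TA,0,.044),psi,.27); hold(.2)
f=grab_frame("wrist"); np.savez("pics/wt2.npz",**f)
B=f["img"][100:300,180:400,::-1]
cv2.imwrite("pics/s2.png",np.hstack([cv2.resize(a,(320,300),interpolation=2),cv2.resize(B,(480,436),interpolation=2)[:300]]) if 0 else np.hstack([cv2.copyMakeBorder(cv2.resize(a,(320,300),interpolation=2),0,136,0,0,0),cv2.resize(B,(480,436),interpolation=2)])); st("")
E
```

```text
blue down t28.1 pos [0.4737 0.0594 0.0018] F [-0.6 -0.4  0.6] open 0.0853 grip 0.0
blue closed t28.5 pos [0.4742 0.0595 0.0029] F [-2.7  0.6 11.3] open 0.0553 grip 61.1
blue up t29.6 pos [0.4731 0.0594 0.1686] F [-0.7  1.1 -1.5] open 0.0551 grip 63.5
blue placed t32.0 pos [ 0.3895  0.1799 -0.0011] F [-2.2 -0.7  5.3] open 0.0549 grip 64.1
blue off t33.5 pos [0.3899 0.18   0.1695] F [ 0.   0.1 -1.4] open 0.0851 grip 0.0
 t35.1 pos [ 0.4153 -0.1594  0.2698] F [-0.1  0.1 -0.1] open 0.0855 grip 0.0
```

View pics/s2.png

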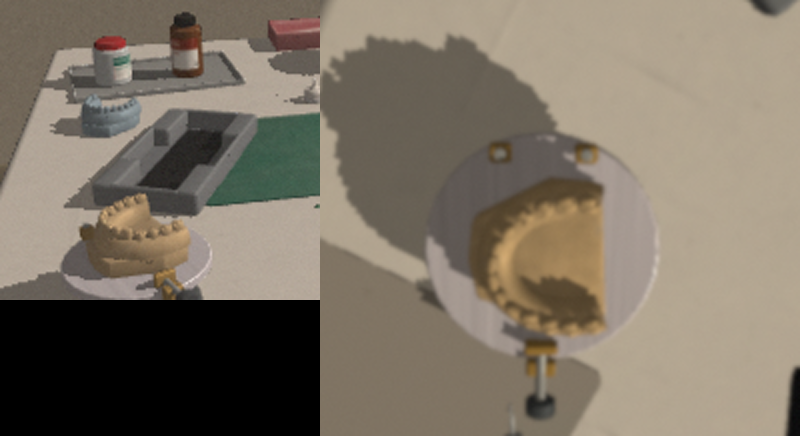

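```bash
python3 - <<'E'
from h import *
f=np.load("pics/wt2.npz"); g=np.load("pics/wt.npz")
P=lambda x,y,z: p2w(f,180+(x-320)*220/480,100+y*200/436,z)
Q=lambda x,y,z: p2w(g,220+(x-375)/3,125+y/3,z)
def loc(p): return (np.array([[np.cos(TA),np.sin(TA)],[-np.sin(TA),np.cos(TA)]])@(p[:2]-TAB)*1000).round(1)
for n,a in dict(jawL=(500,158,.056),jawR=(586,158,.056),jawM=(541,343,.056),platL=(427,245,.046),platR=(658,245,.046),platT=(541,132,.046),platB=(541,357,.046),castTop=(570,178,.06),castL=(470,250,.06),castR=(605,250,.06)).items(): print(n,loc(P(*a)))
for n,a in dict(jawM=(559,146,.056),jawL=(497,400,.056),jawR=(607,400,.056),castT=(530,181,.06),castTL=(463,200,.06),castR=(655,280,.06),platL=(399,265,.046),platR=(715,265,.046),platT=(559,110,.046)).items(): print("v1",n,loc(Q(*a)))
E
```

```text
jawL [-17.4  47. ]
jawR [20.4 47. ]
jawM [  0.8 -41. ]
platL [-52.4   3.9]
platR [55.2  4.1]
platT [ 0.6 56.9]
platB [  0.8 -52.7]
castTop [13.3 38.9]
castL [-31.2   5.9]
castR [29.4  5.9]
v1 jawM [ -0.4 -43.1]
v1 jawL [19.6 45.3]
v1 jawR [-18.   44.8]
v1 castT [  8.7 -32.4]
v1 castTL [ 30.2 -25.8]
v1 castR [-32.4   0.2]
v1 platL [53.4  0.6]
v1 platR [-53.8  -0.9]
v1 platT [ -0.2 -53. ]
```

```bash
sed -i 's/^TAB,TA=.*/TAB,TA=np.array([.4350,-.1977]),.474/' h.py; python3 - <<'E'
from h import *
pick(at(TAB,TA,-.0013,.0015),.0435,TA+np.pi/2,"tan",up=.2)
psi=CA+np.pi/2
place(at(CAD,CA,0,0),.0025,psi,"tan",up=.2)
pick([.39,.18],-.001,psi,"blue",up=.2)
go([.42,-.02],2.4,.22)
t=grab_frame("top"); a=t["img"][215:310,225:450,::-1]
b=grab_frame("side")["img"][170:320,140:300,::-1]
cv2.imwrite("pics/s3.png",np.vstack([cv2.resize(a,(640,270),interpolation=2),cv2.resize(b,(640,600),interpolation=2)[:320]])); st("")
E
```

```text
tan down t37.0 pos [ 0.433  -0.1969  0.0433] F [-0.2  0.9 -0.1] open 0.0855 grip 0.0
tan closed t37.4 pos [ 0.4335 -0.1971  0.0445] F [-2.1  1.8 11.4] open 0.0578 grip 61.9
tan up t38.5 pos [ 0.4325 -0.1966  0.1986] F [-0.3  0.4 -1. ] open 0.0579 grip 64.3
tan placed t41.4 pos [0.4729 0.0585 0.0026] F [-3.5 -0.7  6.9] open 0.0581 grip 65.1
tan off t42.9 pos [0.4731 0.0585 0.1992] F [-0.3 -0.8 -0.3] open 0.0853 grip 0.0
blue down t45.2 pos [ 0.3899  0.18   -0.001 ] F [ 1.4 -0.8 -0.6] open 0.0853 grip 0.0
blue closed t45.6 pos [ 3.904e-01  1.802e-01 -2.000e-04] F [-2.5  0.9 13.5] open 0.0549 grip 60.7
blue up t46.9 pos [0.3892 0.1798 0.1986] F [-0.6  0.8 -0.7] open 0.0548 grip 63.5
 t47.9 pos [ 0.4196 -0.0188  0.2194] F [ 0.4 -0.6 -1.2] open 0.0551 grip 63.5
```

View pics/s3.png

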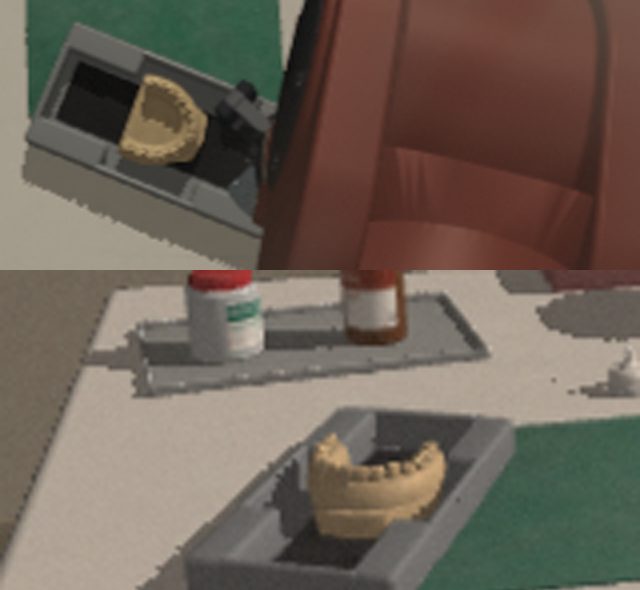

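```bash
python3 - <<'E'
from h import *
psi=TA+np.pi/2
place(at(TAB,TA,0,0),.046,psi,"blue",up=.2)
def view(c,a,psi,n):
    go(c+.044*np.array([np.cos(psi),np.sin(psi)]),psi,.27); hold(.2)
    f=grab_frame("wrist"); np.savez(f"pics/{n}.npz",**f); return f["img"][100:300,180:400,::-1]
A=view(TAB,TA,psi,"vb"); B=view(CAD,CA,CA,"vc")
cv2.imwrite("pics/s4.png",cv2.resize(np.hstack([A,B]),(792,360),interpolation=2)); st("")
E
```

```text
blue placed t50.3 pos [ 0.4345 -0.1974  0.0459] F [-1.7  1.4  4.8] open 0.0547 grip 64.0
blue off t51.7 pos [ 0.435  -0.1977  0.1996] F [-0.2  0.3 -0.5] open 0.0850 grip 0.0
 t53.9 pos [0.4901 0.0987 0.2701] F [-0.3 -0.1  0.2] open 0.0854 grip 0.0
```

View pics/s4.png

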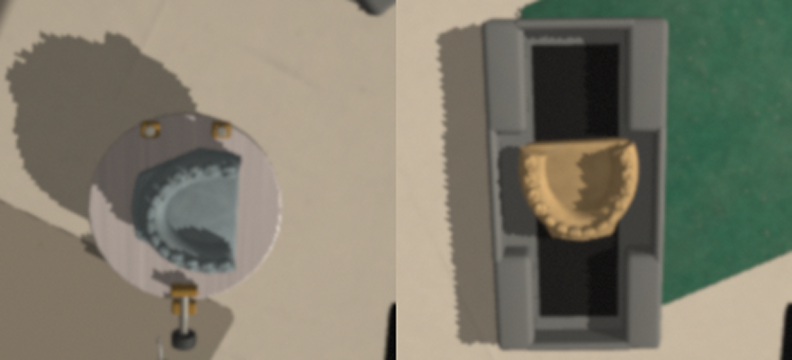

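```bash
python3 - <<'E'
from h import *
pick(at(TRAY,RA,.05,0),.028,CA,"bot",up=.2)
place(at(CAD,CA,.068,.0007),.0305,CA,"bot",up=.2)
pick(at(TRAY,RA,-.05,0),.021,CA,"jar",up=.2)
place(at(CAD,CA,-.068,-.001),.0238,CA,"jar",up=.2)
go(at(CAD,CA,.044,0),CA,.27); hold(.3)
A=grab_frame("wrist")["img"][100:300,180:400,::-1]
movep([.35,.3,.3],[np.pi,0,CA]); hold(.3)
B=grab_frame("side")["img"][150:350,130:350,::-1]
cv2.imwrite("pics/s5.png",cv2.resize(np.hstack([A,B]),(792,360),interpolation=2)); st("")
E
```

```text
bot down t56.5 pos [0.4864 0.3599 0.0278] F [0.8 0.1 0.6] open 0.0853 grip 0.0
bot closed t57.0 pos [0.4868 0.3601 0.0285] F [-0.9 -0.3  5.7] open 0.0406 grip 60.7
bot up t58.1 pos [0.4858 0.3595 0.1983] F [ 0.7 -0.8 -1.1] open 0.0404 grip 60.5
bot placed t60.8 pos [0.4978 0.1217 0.0305] F [-2.7  0.5  5.3] open 0.0409 grip 61.3
bot off t62.4 pos [0.4981 0.1218 0.1995] F [ 0.3  0.  -0.6] open 0.0855 grip 0.0
jar down t64.9 pos [0.3874 0.3461 0.0208] F [-0.1 -0.1 -0.3] open 0.0857 grip 0.0
jar closed t65.4 pos [0.3877 0.3463 0.0216] F [-2.4 -1.5  6.2] open 0.0457 grip 61.3
jar up t66.6 pos [0.3868 0.3457 0.1985] F [-0.6 -0.9 -1. ] open 0.0462 grip 61.4
jar placed t69.7 pos [ 0.4484 -0.0049  0.0237] F [-2.9  0.7  4. ] open 0.0455 grip 62.0
jar off t71.3 pos [ 0.4488 -0.0049  0.1995] F [ 0.5  0.  -0. ] open 0.0854 grip 0.0
 t73.5 pos [0.3504 0.2995 0.2998] F [0.4 0.2 1.1] open 0.0853 grip 0.0
```

View pics/s5.png

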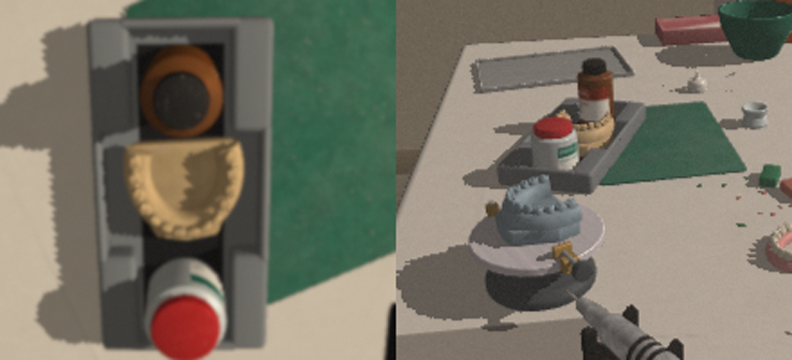

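The jar and bottle stand upright at their original ends. The tan cast lies flat between them, and the blue cast is flat between the jaws.

```bash
python3 -c "
from cell import *
print(job_done())"
```

```text
the job is handed in; nothing more can be done
None
```

The job is handed in at about 74 s of the 144 s: the last pictures show the casts exchanged and lying flat, and the jar and bottle upright at their own ends; the judging result itself was not returned.

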